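# Slide the box under the spout and tip in the mixing balls

## Task

Slide the wooden box along its rail until it is centred under the spout of the fixed funnel. Then pick up the scoop and tip its four steel mixing balls through the funnel into the box, and set the empty scoop back upright on the table, leaving the box under the spout. Leave the small paint can, the sanding block and the silver-lidded jar where they stand.

Things in the scene. Friction and masses are not known exactly. Their poses are not given: they have to be found in the camera images.
- carriage (a joint): position of the box along its rail, m: 0 to 0.27 between stops; it grows as the box moves along the rail's -y (to the robot's right). Starts 0.02 to 0.08. The box stays where it is left, takes about 2 N to slide and cannot lift off. The rail is 70 mm wide, 410 mm long, with stops 21 mm high; the box's centre at joint value 0 is 69 mm from the rail's left (+y) end.
- box_floor (a point): centre of the inner floor of the open wooden box that runs on the rail. The box is 80 mm (x) by 100 mm (y, along the rail) by 48 mm high, walls 4 mm; this point is at height 20 mm, the underside at 16 mm, the rim at 64 mm. Its axes are the rail's: y along the rail to the robot's left, x away from the robot, z up.
- spout_outlet (a point): centre of the round lower end of the fixed steel funnel, on the line along which the box's centre slides; bore 34 mm, outer 40 mm, height 78 mm (14 mm above the box's rim). Axes as the rail's. The funnel's post (14 mm thick) stands 105 mm behind it (+x), top at about 106 mm, on an 80 x 90 x 8 mm foot; an arm 76 to 100 mm high joins post and funnel.
- funnel_mouth (a point): centre of the round upper opening of the funnel, straight above the outlet, at height 150 mm; inner diameter 110 mm, outer 116 mm. The cone narrows down to 40 mm outside at height 98 mm. It overhangs the end of a box that stands below, so a tool that pushes the box there must lean away from it. Nothing stands above the mouth.
- scoop_grip (a point): centre of the scoop's handle, where it is grasped: an upright wooden bar 12 mm thick (along the scoop's y), 50 mm wide (x), from 43 to 79 mm high; this point is at 63 mm when the scoop stands. The scoop is a tray 58 mm wide with side walls up to 35 mm high, on 5 mm rubber runners; it pours along its own +y (z is up). Its flat back is 6 mm behind this point. The scoop weighs about 0.14 kg, the balls 0.07 kg.
- scoop_lip (a point): middle of the scoop's open front edge, over which it pours: from the handle centre 105 mm along the scoop's +y and 43 mm below; 52 mm wide between the side walls. The floor (3 mm thick) is flat for the rear 76 mm, then rises at 20 degrees to this lip, so the scoop must be tipped clearly more than 20 degrees (about 40) for the balls to roll out.
- ball0_center (a point): centre of a steel mixing ball, 16 mm across, 17 g, lying in the scoop and free to roll on its floor
- ball1_center (a point): as ball0
- ball2_center (a point): as ball0
- ball3_center (a point): as ball0
- can_brown: small paint can with blue label, 64 mm across, 61 mm high, origin at the centre of its underside; a bystander
- sanding_block: cork sanding block 112 (its x) x 69 x 30 mm, origin at the centre of its underside; a bystander
- jar_silver: small jar with silver lid, 53 mm across, 44 mm high, origin at the centre of its underside; a bystander
Mind the look-alikes: they are no part of the job. There is more than one size of the part that bears scoop_grip; the job needs the larger.

How it is judged:
On the way, in this order (a step that is already met when the one before it is completed fails the run):
1. the box is centred under the spout (within 12 mm) while the four balls are still in the scoop (horizontal distance between box_floor and spout_outlet below 0.012 m and distance between each of ball0_center, ball1_center, ball2_center, ball3_center and scoop_grip below 0.115 m and z of each of ball0_center, ball1_center, ball2_center, ball3_center in the frame of scoop_grip below -0.015 m), for 0.2 s.
2. all four balls are in the box (x of ball0_center in the frame of box_floor between -0.037 and 0.037 m and y of ball0_center in the frame of box_floor between -0.047 and 0.047 m and z of ball0_center in the frame of box_floor between 0 and 0.044 m and x of ball1_center in the frame of box_floor between -0.037 and 0.037 m and y of ball1_center in the frame of box_floor between -0.047 and 0.047 m and z of ball1_center in the frame of box_floor between 0 and 0.044 m and x of ball2_center in the frame of box_floor between -0.037 and 0.037 m and y of ball2_center in the frame of box_floor between -0.047 and 0.047 m and z of ball2_center in the frame of box_floor between 0 and 0.044 m and x of ball3_center in the frame of box_floor between -0.037 and 0.037 m and y of ball3_center in the frame of box_floor between -0.047 and 0.047 m and z of ball3_center in the frame of box_floor between 0 and 0.044 m), for 0.2 s.
At the end, for the whole second after the job is handed in: All four balls lie in the box, the box's centre is within 12 mm of the spout's axis (seen from above), and the scoop has been released and stands upright (within 7 degrees) on the table (its handle centre 55 to 80 mm high) (all of step 2 and horizontal distance between box_floor and spout_outlet below 0.012 m and angle between scoop_grip's own z axis and vertical below 0.12 rad and height (world z) of scoop_grip between 0.055 and 0.08 m); the robot touches nothing.
It fails at once if a ball is in the box while the box is more than 30 mm off the spout (horizontal distance between box_floor and spout_outlet above 0.03 m and ((x of ball0_center in the frame of box_floor between -0.037 and 0.037 m and y of ball0_center in the frame of box_floor between -0.047 and 0.047 m and z of ball0_center in the frame of box_floor between 0 and 0.044 m) or (x of ball1_center in the frame of box_floor between -0.037 and 0.037 m and y of ball1_center in the frame of box_floor between -0.047 and 0.047 m and z of ball1_center in the frame of box_floor between 0 and 0.044 m) or (x of ball2_center in the frame of box_floor between -0.037 and 0.037 m and y of ball2_center in the frame of box_floor between -0.047 and 0.047 m and z of ball2_center in the frame of box_floor between 0 and 0.044 m) or (x of ball3_center in the frame of box_floor between -0.037 and 0.037 m and y of ball3_center in the frame of box_floor between -0.047 and 0.047 m and z of ball3_center in the frame of box_floor between 0 and 0.044 m))).
It fails at once if the small paint can, the sanding block or the silver-lidded jar is shifted more than 30 mm (distance of any of can_brown, sanding_block, jar_silver from where it was at the start of the episode above 0.03 m).
It also fails if it takes over 72 s, if anything falls off the work surface, if the arm or the gripper's body presses on something with over 40 N, if the wrist force passes 120 N, or if a joint passes its speed limit or range.

## Robot

A 7-joint arm with a two-finger parallel gripper is mounted at the origin on a cart in front of the work surface, level with it; the furniture and walls round the work are solid. World frame = base frame: x ahead of the robot, y to its left, z up, the work surface at z = 0. Lengths are in m, angles in rad, forces in N, time in s.
With the tool pointing down it reaches from about 0.4 to 0.85 m from the base axis. Payload 4.5 kg.
Tool frame: the origin (TCP) lies midway between the tips of the shut fingers; the grasp point (between the pads) lies 19 mm behind it; z points along the fingers, y is the line along which they close (so a half turn about z gives the same grasp; the last joint's range is limited). The gripper opens to 88 mm and grips with 3 to 60 N. Pads are 18 mm wide; open, the fingers measure 123 mm over their backs; the gripper's body (75 mm by 187 mm) begins 45 mm behind the grasp point.
Start: joints at [-1.182, 0.689, -0.195, 1.565, 0.157, 0.902, -0.215], TCP at [0.217, 0.586, 0.203] pointing down, gripper open.
Joint ranges: [-3.01, 3.01], [-0.46, 2.08], [-1.47, 1.51], [0.13, 2.56], [-1, 4.14], [0.04, 2.09], [-2.66, 2.66]. Speed limits (rad/s): [2.57, 2.57, 3.14, 3.14, 3.14, 3.14, 3.14].

## Interface

Orientations are given as a unit quaternion [x, y, z, w].
In Python, from plant import r gives the robot as it stands. The module is installed in compiled form; this text tells all that it offers.
- The arm moves only by the tool step_arm, never from a script. Its argument "series" is a list of rows, each a list of 7 numbers: the shift along the world's x, y, z in mm, then the turn, a rotation vector about the world's x, y, z in rad, then the closure, from 0 (fully open) to 1 (shut). A call has 1 to 20 rows; each row shifts and turns the commanded pose from where the row before left it; what a row does not reach is not made up. A row lasts 1/10 s, in which the tool goes at most 50 mm and 8.59 degrees, less where a joint would pass 70% of its speed; a pose out of reach is approached as far as the arm can. A call is refused whole if a number of a shift passes 50 or a number of a turn 0.15, either way. A call with a gripper value outside its range is refused whole. The fingers move at their own pace and stop on an object; "force" is the grip in N (left out, the last holds). Time passes only in rows, so rows that do not move let the fingers close. It gives the time, the measured TCP pose, the force, the opening and the grip force at its end, in the units of the state.
- r.get_state(): the state, without advancing time (a new reading comes with each control period).
- r.snapshot(name): name is "scene" or "top" or "wrist"; returns (picture, depth): 384x512x3 uint8, blue, green, red; 384x512 float32, m along the optical axis (not along the pixel's ray), 0 where there is no reading.
- r.get_calibration(name): a dict with "intrinsics" (3x3 intrinsics, pixels), "pose" (4x4, takes a point from camera to world coordinates). Camera axes: x right, y up, looking along -z (the intrinsics and any distortion apply to the point x, -y, -z); pixel columns grow to the right and rows downward; lengths in m; the calibration is good to about 2 mm. The wrist camera is an equidistant fisheye: a pixel r from the principal point sees the ray r / f radians off the axis. A picture is of the moment at which its call begins: read the wrist's pose just before it. get_calibration takes no time and is no camera call; for the wrist camera it gives the pose at the moment of the call.
- r.finish_job(): hands the job in; it is judged then, once.
The state is a dict: "clock": time; "q": joint angles; "qd": joint speeds; "joint_torque": joint torques, N m; "tool_pos": TCP position; "eef_rot": TCP orientation; "contact_force": force on the tool from outside, world axes, zero at the start; "moment": the same for the moment, N m; "opening": opening from 0.0 (shut) to 1.0 (fully open); "finger_force": force on a finger pad.
Only numpy, scipy, OpenCV 4.12 (cv2) and the standard library are available. Lean on these libraries where they do the work, as an engineer would, in place of code of your own. Each camera call takes 0.05 s, during which the arm holds its last target. There are 200 camera calls.

## Working session

There is one attempt and no reset: what is moved stays moved. The work goes in short steps, Python scripts to look and compute and a tool call to move; the robot and the scene stay as the last step left them, time stands still between calls to the robot, and variables do not carry over. Pictures are saved under pics/ and viewed, at most 10 in all, crops included, and the job is handed in when it is done.

Besides the shell and the picture viewer there is one more tool, called after "Emit:" as name(argument=value, ...), one argument or row to a line, values as JSON. step_arm: Moves the arm, as the interface text tells. Its arguments: {"type":"object","properties":{"series":{"type":"array"},"force":{"type":"number"}},"required":["series"]}

```bash
mkdir -p pics
cat > h.py <<'E'
import numpy as np, cv2
from plant import r
def snap(n):
    c=r.get_calibration(n); p,d=r.snapshot(n); return p,d,np.array(c["intrinsics"]),np.array(c["pose"])
def cloud(d,K,T):
    v,u=np.mgrid[:d.shape[0],:d.shape[1]]
    P=np.stack([(u-K[0,2])/K[0,0]*d,-(v-K[1,2])/K[1,1]*d,-d],-1)
    W=P@T[:3,:3].T+T[:3,3]; W[d<=0]=np.nan; return W
E
python3 - <<'E'
from h import *
print(r.get_state())
for n in("scene","top"):
    p,d,K,T=snap(n); np.savez(n+".npz",p=p,d=d,K=K,T=T); print(n,K,T.round(3)); cv2.imwrite(f"pics/{n}0.png",p)
E
```

```text
{'clock': 0.0, 'q': array([-1.18221582,  0.69003857, -0.19453152,  1.56635013,  0.15731644,
        0.90252895, -0.21506519]), 'qd': array([ 1.70283960e-03,  4.13892301e-05, -1.29065369e-03, -1.03504529e-03,
        2.20486596e-04, -8.60655313e-04, -4.46855879e-04]), 'joint_torque': array([-2.01958901e-04, -5.27551138e+01, -1.26660157e+00, -1.53425163e+01,
       -5.25335013e-02,  6.44850676e-03,  1.49773327e-04]), 'tool_pos': array([0.21691299, 0.58538201, 0.20207488]), 'eef_rot': array([ 1.76390575e-01,  9.84319782e-01, -9.59521986e-04, -1.00554357e-04]), 'contact_force': array([ 1.08071897,  0.85440377, -0.49450335]), 'moment': array([-0.03331282, -0.03000395, -0.03055704]), 'finger_force': 0.0, 'opening': 1.0007226774745053}
scene [[443.66350133   0.         251.83598442]
 [  0.         443.66350133 192.05161677]
 [  0.           0.           1.        ]] [[ 0.866  0.261 -0.427 -0.057]
 [-0.5    0.478 -0.722 -1.087]
 [ 0.016  0.838  0.545  0.937]
 [ 0.     0.     0.     1.   ]]
top [[463.96802272   0.         252.83413571]
 [  0.         463.96802272 195.30319688]
 [  0.           0.           1.        ]] [[ 8.000e-03  9.770e-01 -2.140e-01  3.200e-01]
 [-1.000e+00  9.000e-03  1.000e-03 -1.900e-02]
 [ 3.000e-03  2.140e-01  9.770e-01  1.312e+00]
 [ 0.000e+00  0.000e+00  0.000e+00  1.000e+00]]
```

View pics/top0.png

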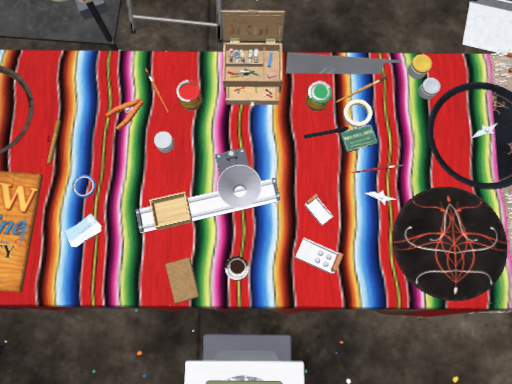

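View pics/scene0.png

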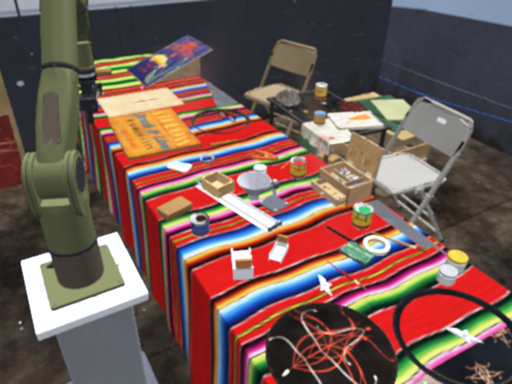

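Top view: the box is at (171,210), the funnel at (239,186), and the rail runs from (138,218) to (278,188). Bystanders are the can (237,267), the cork block (181,280) and the jar (164,142). There are two scoop candidates: (319,256), which is larger and holds balls, and (319,209), which is smaller. I'll take a crop to confirm, and compute geometry at the same time.

Run:
```python
from h import *
D=np.load("top.npz");p,d,K,T=[D[k] for k in"pdKT"]
cv2.imwrite("pics/crop.png",cv2.resize(p[190:285,280:360],None,fx=6,fy=6,interpolation=cv2.INTER_CUBIC))
W=cloud(d,K,T); np.save("Wtop.npy",W)
x,y,z=np.moveaxis(W,-1,0)
def rep(n,m):
    m=m.astype(np.uint8); vv,uu=np.nonzero(m)
    if len(vv)==0: print(n,0);return
    q=np.stack([x[m>0],y[m>0]],-1).astype(np.float32); rr=cv2.minAreaRect(q)
    print(n,len(vv),q.mean(0).round(4),"rect",np.round(rr[0],4),np.round(rr[1],4),round(rr[2],1),"z",z[m>0].min().round(3),z[m>0].max().round(3))
v,u=np.mgrid[:384,:512]
roi=lambda u0,v0,u1,v1:(u>=u0)&(u<=u1)&(v>=v0)&(v<=v1)
print("table z",np.nanmedian(z[roi(100,230,140,300)]))
rep("mouth",(z>.14)&(z<.16)&roi(200,140,275,225))
rep("boxrim",(z>.057)&(z<.07)&roi(140,185,205,235))
for a in((300,190,336,226),(290,232,348,280)):
  for lo,hi in((.01,.1),(.025,.06),(.06,.09)): rep((a,lo),(z>lo)&(z<hi)&roi(*a))
rep("can",(z>.05)&roi(220,245,255,285)); rep("jar",(z>.035)&roi(150,125,178,158)); rep("block",(z>.02)&roi(160,255,205,305))
rep("post",(z>.07)&(z<.12)&roi(210,140,255,168))
```

```text
table z 0.0022357960310539493
mouth 437 [0.6036 0.0185] rect [0.5994 0.0177] [0.1129 0.1113] 0.4 z 0.14 0.154
boxrim 213 [0.5523 0.2098] rect [0.5522 0.2091] [0.0814 0.1005] 13.6 z 0.057 0.069
((300, 190, 336, 226), 0.01) 174 [ 0.5635 -0.2026] rect [ 0.5664 -0.1908] [0.1018 0.0563] 40.0 z 0.01 0.061
((300, 190, 336, 226), 0.025) 60 [ 0.5819 -0.1868] rect [ 0.5629 -0.2029] [0.0714 0.0397] 40.1 z 0.025 0.057
((300, 190, 336, 226), 0.06) 1 [ 0.5873 -0.1774] rect [ 0.5873 -0.1774] [0. 0.] 0.0 z 0.061 0.061
((290, 232, 348, 280), 0.01) 594 [ 0.4324 -0.1993] rect [ 0.4337 -0.2005] [0.1194 0.0808] 75.9 z 0.01 0.083
((290, 232, 348, 280), 0.025) 138 [ 0.4286 -0.2026] rect [ 0.4327 -0.1985] [0.1098 0.0582] 66.0 z 0.025 0.06
((290, 232, 348, 280), 0.06) 101 [ 0.4125 -0.243 ] rect [ 0.4126 -0.2438] [0.0131 0.0496] 64.7 z 0.061 0.083
can 449 [0.3959 0.0236] rect [0.3962 0.0236] [0.0628 0.062 ] 46.1 z 0.05 0.064
jar 252 [0.7584 0.242 ] rect [0.7593 0.2416] [0.051  0.0503] 7.8 z 0.035 0.05
block 1022 [0.3629 0.1731] rect [0.3633 0.1736] [0.1096 0.0683] 16.1 z 0.02 0.036
post 134 [0.6935 0.0406] rect [0.6912 0.0399] [0.0422 0.0296] 15.0 z 0.076 0.108
```

View pics/crop.png

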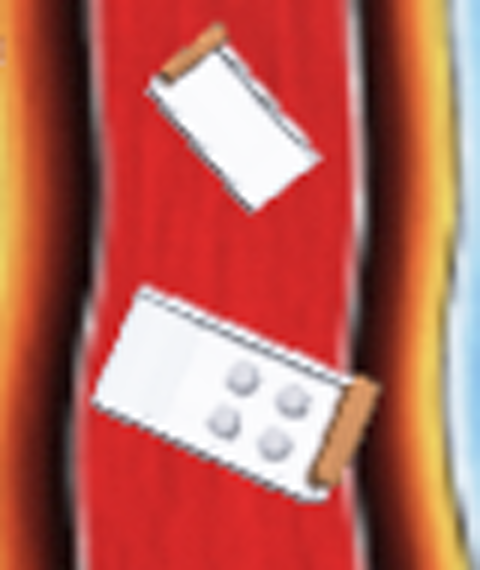

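The crop confirms it. The larger scoop at (319,256) holds the four balls, with its handle at the right end, so it pours toward +y/+x (about 65°). The smaller, empty one at (319,209) is the decoy. Now I'll compute the leaning push pose.

```bash
cat >> h.py <<'E'
from scipy.spatial.transform import Rotation as R
def frame(z,y):
    z=np.array(z,float);z/=np.linalg.norm(z);y=np.array(y,float);y-=z*(y@z);y/=np.linalg.norm(y)
    return R.from_matrix(np.stack([np.cross(y,z),y,z],1))
def need(pos,Rt):
    s=r.get_state(); dr=(Rt*R.from_quat(s["eef_rot"]).inv()).as_rotvec()
    print("mm",(1000*(np.array(pos)-s["tool_pos"])).round(1),"rot",dr.round(3),np.linalg.norm(dr).round(3),"t",round(s["clock"],2),"tcp",s["tool_pos"].round(4),"F",s["contact_force"].round(1),"q",s["q"].round(2))
a=np.radians(13.75); rx=np.array([np.cos(a),np.sin(a),0]); ry=np.array([-np.sin(a),np.cos(a),0])
mouth=np.array([.5994,.0177,0])
t=np.radians(45); Rpush=frame(-ry*np.sin(t)+[0,0,-np.cos(t)],rx)
E
python3 - <<'E'
from h import *
pre=np.array([.5522,.2091,0])+.09*ry+[0,0,.04]; print(pre)
need(pre,Rpush); print((mouth-[.5522,.2091,0])@ry,(mouth-[.5522,.2091,0])@rx)
E
```

```text
[0.53080827 0.29652079 0.04      ]
mm [ 313.8 -289.  -162.2] rot [-0.608 -0.544 -0.923] 1.232 t 0.1 tcp [0.217  0.5855 0.2022] F [ 0.4 -0.   0.3] q [-1.18  0.69 -0.19  1.57  0.16  0.9  -0.22]
-0.19713364628005361 0.00035426590395642754
```

Emit:
step_arm(
  series=[
    [0, 0, 40, 0, 0, 0, 1],
    [0, 0, 40, 0, 0, 0, 1],
    [34, -30, -5, -0.0676, -0.0604, -0.1026, 1],
    [34, -30, -5, -0.0676, -0.0604, -0.1026, 1],
    [34, -30, -5, -0.0676, -0.0604, -0.1026, 1],
    [34, -30, -5, -0.0676, -0.0604, -0.1026, 1],
    [34, -30, -5, -0.0676, -0.0604, -0.1026, 1],
    [34, -30, -5, -0.0676, -0.0604, -0.1026, 1],
    [34, -30, -5, -0.0676, -0.0604, -0.1026, 1],
    [34, -30, -5, -0.0676, -0.0604, -0.1026, 1],
    [34, -30, -5, -0.0676, -0.0604, -0.1026, 1],
    [0, 0, 0, 0, 0, 0, 1],
    [0, 0, 0, 0, 0, 0, 1],
  ],
)

```text
clock: 1.4
tool_pos: [0.5231, 0.3152, 0.2366]
eef_rot: [0.57, 0.727, -0.237, 0.301]
contact_force: [-0.4, 0.1, 0.4]
opening: 0.005
finger_force: 0.0
```

Run:
```python
from h import *
need([.5308,.2965,.04],Rpush)
```

```text
mm [   7.7  -18.7 -196.6] rot [ 0.001 -0.001  0.   ] 0.002 t 1.4 tcp [0.5231 0.3152 0.2366] F [-0.4  0.1  0.4] q [-1.09  0.94  0.33  1.28  0.37  1.44 -0.73]
```

Emit:
step_arm(
  series=[
    [1.3, -3, -33, 0, 0, 0, 1],
    [1.3, -3, -33, 0, 0, 0, 1],
    [1.3, -3, -33, 0, 0, 0, 1],
    [1.3, -3, -33, 0, 0, 0, 1],
    [1.3, -3, -33, 0, 0, 0, 1],
    [1.3, -3.5, -32, 0, 0, 0, 1],
    [0, 0, 0, 0, 0, 0, 1],
    [3.57, -14.57, 0, 0, 0, 0, 1],
    [3.57, -14.57, 0, 0, 0, 0, 1],
    [3.57, -14.57, 0, 0, 0, 0, 1],
    [3.57, -14.57, 0, 0, 0, 0, 1],
    [3.57, -14.57, 0, 0, 0, 0, 1],
    [0, 0, 0, 0, 0, 0, 1],
  ],
)

```text
clock: 2.7
tool_pos: [0.5493, 0.2217, 0.0423]
eef_rot: [0.571, 0.726, -0.237, 0.302]
contact_force: [0.4, -0.5, 0.8]
opening: 0.005
finger_force: 0.0
```

```bash
cat >> h.py <<'E'
def box(name=None):
    p,d,K,T=snap("top"); W=cloud(d,K,T); x,y,z=np.moveaxis(W,-1,0); v,u=np.mgrid[:384,:512]
    if name: cv2.imwrite(f"pics/{name}.png",p)
    return p,W
E
python3 - <<'E'
from h import *
need([.5308,.2965,.04],Rpush)
p,W=box("push1"); cv2.imwrite("pics/push1.png",cv2.resize(p[120:260,110:300],None,fx=4,fy=4))
E
```

```text
mm [-18.5  74.8  -2.3] rot [0.002 0.002 0.002] 0.003 t 2.7 tcp [0.5493 0.2217 0.0423] F [ 0.4 -0.5  0.8] q [-1.    1.15  0.33  1.52  0.42  0.99 -0.87]
```

View pics/push1.png

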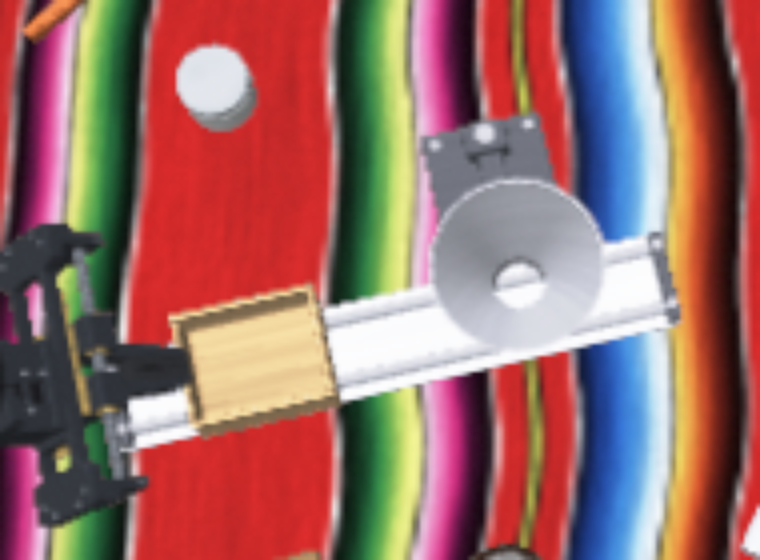

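The tool's fingertip is against the box's rear wall at crop (190,370), and the box has moved along the rail. Next I measure the TCP-to-box offset from the rim's front edge.

Run:
```python
from h import *
s=r.get_state()["tool_pos"]
def f(W):
    z=W[...,2];m=(z>.056)&(z<.07);v,u=np.mgrid[:384,:512]
    Q=W[m&(u>140)&(u<212)&(v>180)&(v<240)]; return Q
for n,W in(("start",np.load("Wtop.npy")),("now",box()[1])):
    Q=f(W)-mouth; yy=Q@ry; xx=Q@rx; g=abs(xx)<.042
    front=np.percentile(yy[g],[0,2,5,10,15,20,25]); print(n,front.round(4),np.percentile(xx,[1,99]).round(4))
print("tcp",(s-mouth)@ry,(s-mouth)@rx)
```

```text
start [0.1468 0.1473 0.1479 0.1489 0.15   0.1511 0.1575] [-0.041   0.0397]
now [0.1387 0.1389 0.1394 0.1403 0.1413 0.1422 0.1443] [-0.0409  0.0393]
tcp 0.21182460881959933 -4.6727228621632654e-05
```

Run:
```python
from h import *
p,W=box(); Q=(W-mouth).reshape(-1,3); yy=Q@ry;xx=Q@rx;z=Q[:,2]
for lo,hi in((-.005,.005),(-.03,-.02),(.025,.034)):
    g=(xx>lo)&(xx<hi)&(yy>.08)&(yy<.34); o=np.argsort(yy[g]); print(lo,[(int(a*1e3),int(b*1e3)) for a,b in zip(yy[g][o],z[g][o])][::3])
p,d,K,T=snap("scene"); 
cv2.imwrite("pics/s1.png",cv2.resize(p[130:240,150:310],None,fx=5,fy=5,interpolation=cv2.INTER_CUBIC))
```

```text
-0.005 [(81, 6), (84, 7), (86, 0), (88, 5), (91, 2), (93, 6), (95, 7), (97, 5), (100, 0), (102, 6), (105, 4), (107, 7), (108, 7), (111, 5), (114, 2), (116, 3), (118, 10), (120, 3), (123, 4), (126, 3), (128, 6), (130, 6), (132, 6), (135, 5), (138, 6), (138, 33), (139, 53), (140, 59), (142, 62), (148, 15), (150, 19), (153, 19), (155, 16), (158, 16), (160, 23), (164, 17), (165, 19), (168, 15), (170, 20), (173, 18), (176, 16), (177, 24), (180, 18), (181, 21), (184, 21), (188, 16), (189, 24), (193, 19), (195, 19), (198, 18), (201, 19), (203, 20), (205, 18), (207, 25), (210, 21), (212, 20), (214, 17), (217, 15), (220, 18), (223, 16), (226, 15), (228, 13), (230, 20), (233, 21), (234, 72), (234, 28), (234, 57), (235, 52), (236, 75), (237, 75), (239, 76), (241, 74), (242, 84), (244, 83), (246, 80), (249, 4), (249, 89), (251, 85), (252, 93), (253, 83), (255, 92), (256, 96), (257, 4), (259, 92), (261, 95), (262, 102), (263, 2), (266, 4), (268, 102), (270, 94), (274, 6), (274, 139), (277, 141), (278, 2), (280, 139), (281, 4), (286, 6), (290, 142), (292, 150), (293, 155), (294, 156), (296, 154), 
[... 2132 characters left out ...]
40, 64), (147, 19), (151, 11), (153, 18), (158, 19), (160, 21), (163, 19), (165, 14), (168, 20), (171, 15), (173, 16), (176, 21), (179, 18), (182, 13), (185, 17), (187, 17), (190, 18), (193, 19), (196, 18), (199, 19), (202, 18), (204, 19), (207, 23), (210, 21), (212, 19), (215, 17), (217, 17), (219, 19), (221, 19), (225, 16), (228, 18), (230, 18), (232, 25), (234, 17), (234, 57), (235, 42), (235, 66), (251, 0), (265, 141), (268, 145), (271, 146), (274, 140), (277, 150), (281, 146), (286, 145), (290, 139), (292, 153), (293, 139), (294, 150), (296, 155), (299, 154), (301, 157), (303, 150), (313, 125), (316, 123), (319, 0), (321, 120), (324, 130), (327, 127), (331, 122), (336, 201), (339, 190)]
```

View pics/s1.png

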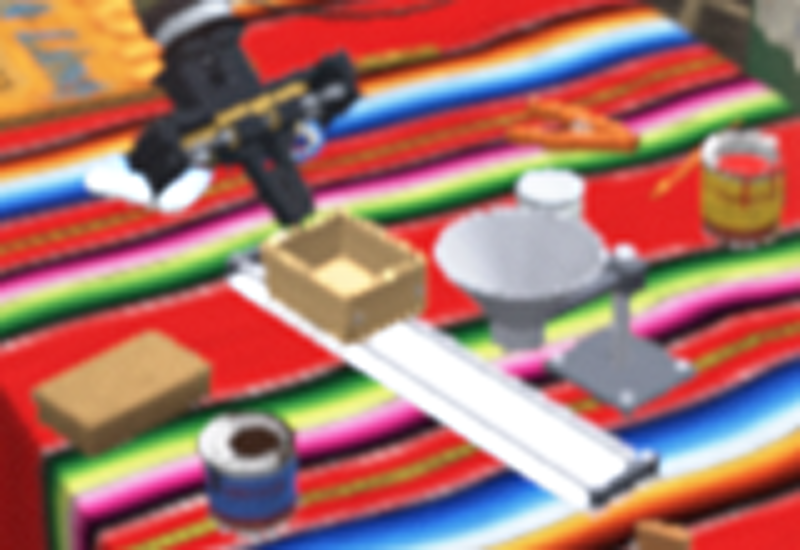

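The box moved only about 9 mm, although the reported TCP would put the tip inside it. I'll back off into free air and compare the visible fingertip with the reported TCP.

Emit:
step_arm(
  series=[
    [-8, 32, 0, 0, 0, 0, 1],
    [-3, 12, 30, 0, 0, 0, 1],
    [0, 0, 40, 0, 0, 0, 1],
    [0, 0, 0, 0, 0, 0, 1],
    [0, 0, 0, 0, 0, 0, 1],
  ],
)

```text
clock: 3.4
tool_pos: [0.5379, 0.2699, 0.1114]
eef_rot: [0.57, 0.727, -0.235, 0.301]
contact_force: [0.2, 0.3, -0.4]
opening: 0.002
finger_force: 0.0
```

Run:
```python
from h import *
s=r.get_state(); M=R.from_quat(s["eef_rot"]).as_matrix(); print(s["tool_pos"],s["opening"])
for n in("top","scene"):
    p,d,K,T=snap(n); W=cloud(d,K,T)
    L=(W-s["tool_pos"])@M; L=L.reshape(-1,3); g=(abs(L[:,0])<.03)&(abs(L[:,1])<.02)&(L[:,2]>-.1)&(L[:,2]<.06)
    o=np.argsort(-L[g][:,2]); print(n,(1e3*L[g][o][:60:2]).astype(int).tolist())
    Pc=(s["tool_pos"]-T[:3,3])@T[:3,:3]; print("TCP px",K[0,0]*Pc[0]/-Pc[2]+K[0,2],K[1,1]*-Pc[1]/-Pc[2]+K[1,2])
    cv2.imwrite(f"pics/t_{n}.png",p)
```

```text
[0.5379156  0.269885   0.11141616] 0.0017418502594431036
top [[23, -6, 59], [24, 16, 58], [23, 13, 57], [22, -15, 56], [19, 9, 54], [20, -10, 53], [18, -19, 53], [18, 3, 52], [18, 15, 51], [20, -18, 51], [17, -13, 50], [15, 19, 50], [18, 9, 50], [19, 3, 49], [18, 17, 48], [15, -8, 47], [-1, -2, -32], [-7, 1, -35], [-5, 4, -36], [-6, -8, -37], [-5, -11, -37], [-6, 0, -38], [-6, -6, -39], [-7, 6, -40], [-5, 13, -40], [-7, -9, -40], [-8, 3, -41], [-6, -6, -42], [0, -14, -43], [-10, -15, -43]]
TCP px 142.5091077315746 210.90079428865315
scene [[26, 5, 59], [17, -4, 58], [29, -17, 57], [21, 18, 57], [12, 8, 57], [22, 4, 56], [15, 16, 54], [22, 10, 54], [23, -12, 53], [11, -13, 52], [20, 15, 52], [19, 11, 51], [17, -3, 50], [21, 18, 48], [-12, -11, -35], [-3, -2, -35], [-4, 7, -36], [3, -7, -36], [-9, -13, -37], [5, -9, -38], [-12, -9, -39], [-14, 9, -40], [-9, 2, -40], [12, -9, -41], [-9, 8, -42], [-11, 3, -43], [-7, -7, -45], [-3, -14, -45], [-9, -13, -46], [-6, 13, -46]]
TCP px 205.4863322599687 162.4937230402511
```

Both cameras show the fingertips about 35 mm short of the reported TCP along the tool axis, so the tool frame is offset axially. I'll compensate: true tip = TCP − 35 mm along tool z.

Emit:
step_arm(
  series=[
    [1.5, -6, -24, 0, 0, 0, 1],
    [1.5, -6, -24, 0, 0, 0, 1],
    [1, -5, -24, 0, 0, 0, 1],
    [1, -4, -22, 0, 0, 0, 1],
    [0, 0, 0, 0, 0, 0, 1],
    [3.57, -14.57, 0, 0, 0, 0, 1],
    [3.57, -14.57, 0, 0, 0, 0, 1],
    [3.57, -14.57, 0, 0, 0, 0, 1],
    [3.57, -14.57, 0, 0, 0, 0, 1],
    [0, 0, 0, 0, 0, 0, 1],
  ],
)

```text
clock: 4.5
tool_pos: [0.5579, 0.185, 0.0189]
eef_rot: [0.571, 0.725, -0.238, 0.302]
contact_force: [0.3, -0.5, 0.4]
opening: 0.007
finger_force: 0.0
```

Run:
```python
from h import *
s=r.get_state(); M=R.from_quat(s["eef_rot"]).as_matrix(); t=s["tool_pos"]; tip=t-.035*M[:,2]
print("tip dist",(tip-mouth)@ry,(tip-mouth)@rx,tip[2],s["contact_force"])
p,W=box();Q=(W-mouth).reshape(-1,3); yy=Q@ry;xx=Q@rx;z=Q[:,2]
g=(abs(xx)<.035)&(yy>.06)&(yy<.25)&(z>.05)&(z<.068); print(np.histogram(yy[g],np.arange(.06,.25,.005)))
```

```text
tip dist 0.19722319545799588 -0.0005015404516241738 0.04353596966202231 [ 0.28439114 -0.47403411  0.38893099]
(array([ 0,  0,  0,  0,  0,  0, 40,  2,  0,  0,  1,  0,  1,  0,  1,  1,  0,
        0,  1,  2,  0,  0,  0,  0,  0, 42, 13, 18, 26, 20,  9,  2,  2,  0,
        1,  1,  0]), array([0.06 , 0.065, 0.07 , 0.075, 0.08 , 0.085, 0.09 , 0.095, 0.1  ,
       0.105, 0.11 , 0.115, 0.12 , 0.125, 0.13 , 0.135, 0.14 , 0.145,
       0.15 , 0.155, 0.16 , 0.165, 0.17 , 0.175, 0.18 , 0.185, 0.19 ,
       0.195, 0.2  , 0.205, 0.21 , 0.215, 0.22 , 0.225, 0.23 , 0.235,
       0.24 , 0.245]))
```

Emit:
step_arm(
  series=[
    [3.57, -14.57, 0, 0, 0, 0, 1],
    [3.57, -14.57, 0, 0, 0, 0, 1],
    [3.57, -14.57, 0, 0, 0, 0, 1],
    [3.57, -14.57, 0, 0, 0, 0, 1],
    [3.57, -14.57, 0, 0, 0, 0, 1],
    [3.57, -14.57, 0, 0, 0, 0, 1],
    [3.57, -14.57, 0, 0, 0, 0, 1],
    [2.4, -9.7, 0, 0, 0, 0, 1],
    [2.4, -9.7, 0, 0, 0, 0, 1],
    [1.2, -4.86, 0, 0, 0, 0, 1],
    [0, 0, 0, 0, 0, 0, 1],
  ],
)

```text
clock: 5.65
tool_pos: [0.5877, 0.0616, 0.0174]
eef_rot: [0.571, 0.726, -0.237, 0.302]
contact_force: [0.2, 0.8, -0.4]
opening: 0.006
finger_force: 0.0
```

```bash
cat >> h.py <<'E'
def tipd():
    s=r.get_state(); M=R.from_quat(s["eef_rot"]).as_matrix(); t=s["tool_pos"]; tip=t-.035*M[:,2]
    print("tip dist",(tip-mouth)@ry,(tip-mouth)@rx,tip[2],s["contact_force"])
E
python3 - <<'E'
from h import *
tipd()
for n in("top","scene"):
    p,d,K,T=snap(n); W=cloud(d,K,T);Q=(W-mouth).reshape(-1,3); yy=Q@ry;xx=Q@rx;z=Q[:,2]
    g=(abs(xx)<.045)&(abs(yy)<.07)&(z>.045)&(z<.068); print(n,np.histogram(yy[g],np.arange(-.06,.07,.005)),np.percentile(yy[g],[0,1,3,10]))
    cv2.imwrite(f"pics/u_{n}.png",p)
p=cv2.imread("pics/u_scene.png");cv2.imwrite("pics/u.png",cv2.resize(p[130:240,180:340],None,fx=5,fy=5,interpolation=cv2.INTER_CUBIC))
E
```

```text
tip dist 0.07019685688501326 -0.0009026915218762845 0.04209767455821281 [ 0.20102599  0.84080952 -0.42122174]
top (array([ 0,  0,  0,  0,  3,  4,  5,  4,  3,  2,  2,  2,  2,  1,  4,  4,  5,
        4,  4,  5,  5,  4,  4,  7, 47]), array([-6.00000000e-02, -5.50000000e-02, -5.00000000e-02, -4.50000000e-02,
       -4.00000000e-02, -3.50000000e-02, -3.00000000e-02, -2.50000000e-02,
       -2.00000000e-02, -1.50000000e-02, -1.00000000e-02, -5.00000000e-03,
       -2.77555756e-17,  5.00000000e-03,  1.00000000e-02,  1.50000000e-02,
        2.00000000e-02,  2.50000000e-02,  3.00000000e-02,  3.50000000e-02,
        4.00000000e-02,  4.50000000e-02,  5.00000000e-02,  5.50000000e-02,
        6.00000000e-02,  6.50000000e-02])) [-0.03568934 -0.0350865  -0.03298151 -0.02197023]
scene (array([ 0,  0,  0,  4, 73, 20,  7,  9, 11,  9,  9, 10, 19,  4,  5,  3,  4,
        6,  7,  6,  4,  6,  7, 46, 21]), array([-6.00000000e-02, -5.50000000e-02, -5.00000000e-02, -4.50000000e-02,
       -4.00000000e-02, -3.50000000e-02, -3.00000000e-02, -2.50000000e-02,
       -2.00000000e-02, -1.50000000e-02, -1.00000000e-02, -5.00000000e-03,
       -2.77555756e-17,  5.00000000e-03,  1.00000000e-02,  1.50000000e-02,
        2.00000000e-02,  2.50000000e-02,  3.00000000e-02,  3.50000000e-02,
        4.00000000e-02,  4.50000000e-02,  5.00000000e-02,  5.50000000e-02,
        6.00000000e-02,  6.50000000e-02])) [-0.040922   -0.0400847  -0.03923068 -0.03806514]
```

View pics/u.png

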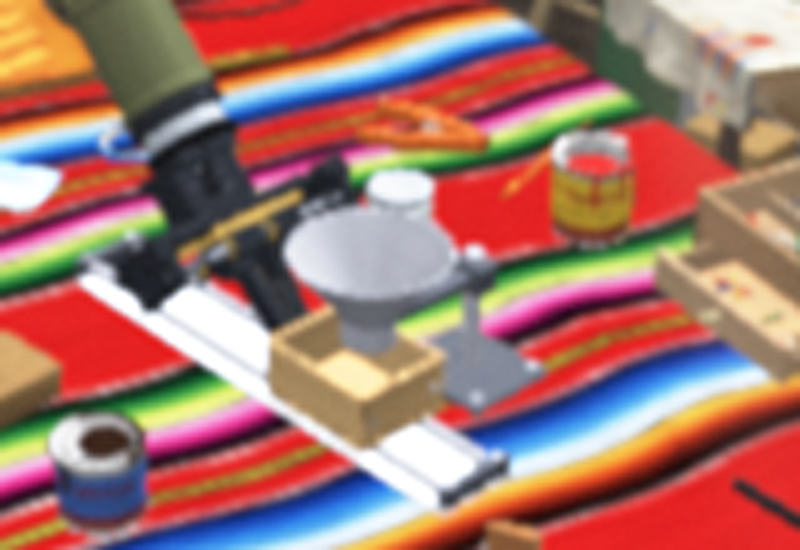

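The box is nearly under the spout, and all three estimates put it about 13 mm short. I'll push that, then back off.

Emit:
step_arm(
  series=[
    [1.2, -4.86, 0, 0, 0, 0, 1],
    [1.2, -4.86, 0, 0, 0, 0, 1],
    [0.7, -2.9, 0, 0, 0, 0, 1],
    [0, 0, 0, 0, 0, 0, 1],
    [0, 0, 0, 0, 0, 0, 1],
    [-5, 20, 0, 0, 0, 0, 1],
    [-10, 40, 15, 0, 0, 0, 1],
    [-10, 40, 25, 0, 0, 0, 1],
    [-8, 30, 35, 0, 0, 0, 1],
    [0, 0, 45, 0, 0, 0, 1],
    [0, 0, 45, 0, 0, 0, 1],
    [0, 0, 0, 0, 0, 0, 1],
  ],
)

```text
clock: 6.95
tool_pos: [0.5612, 0.1808, 0.1881]
eef_rot: [0.572, 0.726, -0.232, 0.303]
contact_force: [0.4, 0.1, 0.1]
opening: 0.003
finger_force: 0.0
```

Run:
```python
from h import *
tipd()
for n in("top","scene"):
    p,d,K,T=snap(n); W=cloud(d,K,T);Q=(W-mouth).reshape(-1,3); yy=Q@ry;xx=Q@rx;z=Q[:,2]
    g=(abs(xx)<.045)&(abs(yy)<.07)&(z>.045)&(z<.068); print(n,np.percentile(yy[g],[0,1,3,10,90,97,99,100]).round(4))
    m=(z>.142)&(z<.156)&(np.hypot(xx,yy)<.08); print("mouth",np.round(cv2.minEnclosingCircle(np.stack([xx,yy],-1)[m].astype(np.float32)),4) if 0 else cv2.minAreaRect(np.stack([xx,yy],-1)[m].astype(np.float32)))
    h=(z>.072)&(z<.09)&(np.hypot(xx,yy)<.03);print("spout",xx[h].mean(),yy[h].mean(),h.sum())
# scoop plan
c=np.array([.4126,-.2435]); th=np.radians(65)
sy=[np.cos(th),np.sin(th),0]
for sg in(1,-1): need([*c,.2],frame([0,0,-1],sg*np.array(sy)))
```

```text
tip dist 0.19223973339694939 0.0013866752138563272 0.21288768249054238 [0.44747674 0.13136589 0.10909885]
top [-0.0468 -0.0467 -0.0463 -0.0437  0.0502  0.0519  0.0523  0.0526]
mouth ((-0.00023784488439559937, -8.498132228851318e-05), (0.11112204939126968, 0.11242063343524933), 76.7205810546875)
spout 0.011589025261910317 -0.00047656617368745666 16
scene [-0.0536 -0.0526 -0.0511 -0.0494  0.0482  0.051   0.0522  0.0525]
mouth ((0.0009694956243038177, -0.0017973482608795166), (0.1178903728723526, 0.11265012621879578), 39.18903732299805)
spout -0.009824669648060945 -0.013256836085361053 30
mm [-145.8 -423.9   17.1] rot [0.625 0.516 0.848] 1.173 t 7.05 tcp [0.5584 0.1804 0.1829] F [ 1.5  0.4 -1.4] q [-0.97  0.92  0.37  1.58  0.46  1.1  -0.74]
mm [-145.8 -423.9   17.1] rot [ 0.616 -0.746 -2.107] 2.318 t 7.05 tcp [0.5584 0.1804 0.1829] F [ 1.5  0.4 -1.4] q [-0.97  0.92  0.37  1.58  0.46  1.1  -0.74]
```

The box is centred to within about 1–2 mm. Now over to the scoop, opening the gripper on the way.

Emit:
step_arm(
  series=[
    [0, 10, 45, 0, 0, 0, 0],
    [0, 0, 45, 0, 0, 0, 0],
    [0, 0, 30, 0, 0, 0, 0],
    [-14, -38, 0, 0.0694, 0.0573, 0.0942, 0],
    [-14, -38, 0, 0.0694, 0.0573, 0.0942, 0],
    [-14, -38, 0, 0.0694, 0.0573, 0.0942, 0],
    [-14, -38, 0, 0.0694, 0.0573, 0.0942, 0],
    [-14, -38, 0, 0.0694, 0.0573, 0.0942, 0],
    [-14, -38, 0, 0.0694, 0.0573, 0.0942, 0],
    [-14, -38, 0, 0.0694, 0.0573, 0.0942, 0],
    [-14, -38, 0, 0.0694, 0.0573, 0.0942, 0],
    [-14, -38, 0, 0.0694, 0.0573, 0.0942, 0],
    [-10, -40, -40, 0, 0, 0, 0],
    [-10, -40, -40, 0, 0, 0, 0],
    [0, 0, -30, 0, 0, 0, 0],
    [0, 0, 0, 0, 0, 0, 0],
    [0, 0, 0, 0, 0, 0, 0],
  ],
)

```text
clock: 8.75
tool_pos: [0.4315, -0.175, 0.1999]
eef_rot: [0.272, 0.961, -0.04, 0.036]
contact_force: [0.0, 0.6, 0.1]
opening: 0.999
finger_force: 0.0
```

```bash
cat >> h.py <<'E'
sy=np.array([np.cos(np.radians(65)),np.sin(np.radians(65)),0]); Rdown=frame([0,0,-1],sy)
E
python3 - <<'E'
from h import *
need([.4126,-.2435,.2],Rdown); need([.4126,-.2435,.2],Rdown)
s=r.get_state(); M=R.from_quat(s["eef_rot"]).as_matrix()
for n in("scene","top"):
    p,d,K,T=snap(n); W=cloud(d,K,T); L=((W-s["tool_pos"])@M).reshape(-1,3)
    for sg in(1,-1):
        g=(abs(L[:,0])<.02)&(sg*L[:,1]>.03)&(sg*L[:,1]<.075)&(L[:,2]>-.07)&(L[:,2]<.05); o=np.argsort(-L[g][:,2]); print(n,(1e3*L[g][o][:10]).astype(int).tolist())
    cv2.imwrite(f"pics/v_{n}.png",p)
E
```

```text
mm [-18.9 -68.5   0.1] rot [0.094 0.052 0.116] 0.158 t 8.75 tcp [ 0.4315 -0.175   0.1999] F [0.  0.6 0.1] q [0.2  0.46 0.03 2.12 0.15 0.5  1.11]
mm [-18.9 -68.5   0.1] rot [0.094 0.052 0.116] 0.158 t 8.75 tcp [ 0.4315 -0.175   0.1999] F [0.  0.6 0.1] q [0.2  0.46 0.03 2.12 0.15 0.5  1.11]
scene []
scene [[5, -51, -35], [8, -52, -36], [-10, -48, -39], [-8, -55, -40], [-11, -56, -41], [0, -56, -41], [-3, -57, -42], [-6, -57, -42], [1, -58, -43], [0, -54, -43]]
top []
top []
```

Emit:
step_arm(
  series=[
    [-6, -23, 0, 0.047, 0.026, 0.058, 0],
    [-6, -23, 0, 0.047, 0.026, 0.058, 0],
    [-7, -22.5, 0, 0, 0, 0, 0],
    [0, 0, -30, 0, 0, 0, 0],
    [0, 0, -30, 0, 0, 0, 0],
    [0, 0, -30, 0, 0, 0, 0],
    [0, 0, 0, 0, 0, 0, 0],
    [0, 0, 0, 0, 0, 0, 0],
  ],
)

```text
clock: 9.65
tool_pos: [0.414, -0.2439, 0.1116]
eef_rot: [0.216, 0.976, -0.0, 0.002]
contact_force: [-0.3, 0.2, 0.6]
opening: 1.002
finger_force: 0.0
```

Run:
```python
from h import *
need([.4126,-.2435,.009],Rdown)
s=r.get_state(); M=R.from_quat(s["eef_rot"]).as_matrix()
for n in("scene","top"):
    p,d,K,T=snap(n); W=cloud(d,K,T); L=((W-s["tool_pos"])@M).reshape(-1,3)
    for sg in(1,-1):
        g=(abs(L[:,0])<.02)&(sg*L[:,1]>.03)&(sg*L[:,1]<.075)&(L[:,2]>-.07)&(L[:,2]<.05); o=np.argsort(-L[g][:,2]); print(n,(1e3*L[g][o][:6]).astype(int).tolist())
    # handle in tool frame
    hsv=cv2.cvtColor(p,cv2.COLOR_BGR2HSV).reshape(-1,3); Wf=W.reshape(-1,3)
    g=(hsv[:,0]>8)&(hsv[:,0]<25)&(hsv[:,1]>70)&(abs(Wf[:,0]-.4126)<.05)&(abs(Wf[:,1]+.2435)<.05)&(Wf[:,2]>.06)&(Wf[:,2]<.095)
    if g.sum(): print("handle",g.sum(),Wf[g].mean(0).round(4),"tool",(1e3*L[g].mean(0)).round(1),(1e3*np.percentile(L[g],[3,97],axis=0)).round(1).tolist())
    if n=="scene": cv2.imwrite("pics/w.png",cv2.resize(p[190:300,180:340],None,fx=5,fy=5,interpolation=cv2.INTER_CUBIC))
```

```text
mm [  -1.4    0.4 -102.6] rot [ 0.002  0.004 -0.001] 0.004 t 9.65 tcp [ 0.414  -0.2439  0.1116] F [-0.3  0.2  0.6] q [ 0.49  0.66 -0.09  2.09  0.14  0.4   1.43]
scene [[-10, 51, -57], [-1, 48, -60], [4, 47, -61], [6, 47, -62], [-4, 46, -62], [-7, 46, -62]]
scene [[-7, -55, -41], [-10, -55, -41], [5, -54, -41], [-2, -55, -42], [-5, -56, -42], [0, -57, -43]]
handle 113 [ 0.4134 -0.2501  0.0729] tool [-1.9 -5.9 38.8] [[-23.8, -9.7, 29.3], [19.5, 1.5, 51.2]]
top []
top []
handle 42 [ 0.4018 -0.2379  0.0768] tool [13.8  0.3 34.8] [[-16.0, -6.4, 29.9], [25.9, 5.3, 41.6]]
```

View pics/w.png

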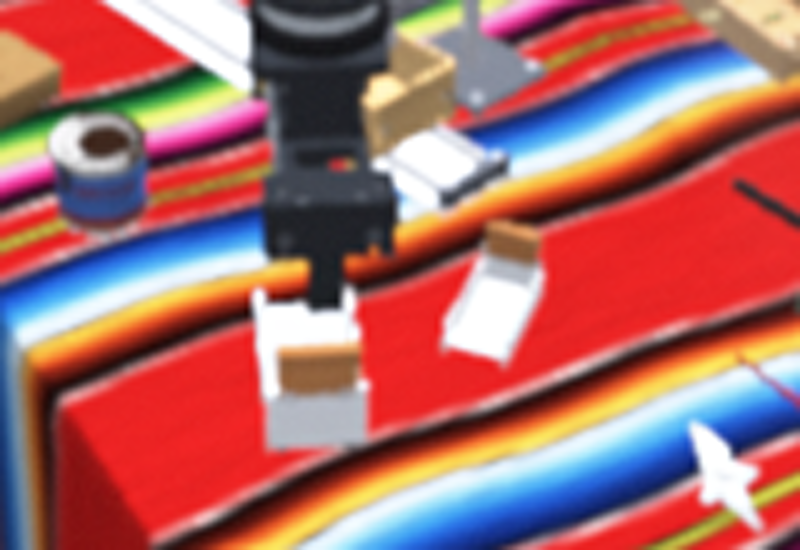

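The finger stands over the tray and the handle (crop 320,370) lies between the fingers. Descending and gripping.

Emit:
step_arm(
  force=40,
  series=[
    [-1, -0.5, -25, 0, 0, 0, 0],
    [0, 0, -25, 0, 0, 0, 0],
    [0, 0, -25, 0, 0, 0, 0],
    [0, 0, -15, 0, 0, 0, 0],
    [0, 0, -11, 0, 0, 0, 0],
    [0, 0, 0, 0, 0, 0, 0],
    [0, 0, 0, 0, 0, 0, 0.5],
    [0, 0, 0, 0, 0, 0, 0.8],
    [0, 0, 0, 0, 0, 0, 1],
    [0, 0, 0, 0, 0, 0, 1],
    [0, 0, 0, 0, 0, 0, 1],
    [0, 0, 0, 0, 0, 0, 1],
    [0, 0, 0, 0, 0, 0, 1],
    [0, 0, 0, 0, 0, 0, 1],
  ],
)

```text
clock: 11.15
tool_pos: [0.412, -0.2446, 0.0095]
eef_rot: [0.217, 0.976, -0.0, 0.001]
contact_force: [0.6, -0.6, 0.1]
opening: 0.296
finger_force: 0.0
```

Emit:
step_arm(
  series=[
    [0, 0, 0, 0, 0, 0, 1],
    [0, 0, 0, 0, 0, 0, 1],
    [0, 0, 0, 0, 0, 0, 1],
    [0, 0, 0, 0, 0, 0, 1],
    [0, 0, 0, 0, 0, 0, 1],
  ],
)

```text
clock: 11.65
tool_pos: [0.4121, -0.2447, 0.0095]
eef_rot: [0.217, 0.976, -0.0, 0.002]
contact_force: [0.0, 0.7, -1.3]
opening: 0.129
finger_force: 40.0
```

Handle gripped (11 mm opening, 40 N). Lifting gently.

Emit:
step_arm(
  series=[
    [0, 0, 5, 0, 0, 0, 1],
    [0, 0, 10, 0, 0, 0, 1],
    [0, 0, 20, 0, 0, 0, 1],
    [0, 0, 30, 0, 0, 0, 1],
    [0, 0, 35, 0, 0, 0, 1],
    [0, 0, 35, 0, 0, 0, 1],
    [0, 0, 25, 0, 0, 0, 1],
    [0, 0, 12, 0, 0, 0, 1],
    [0, 0, 5, 0, 0, 0, 1],
    [0, 0, 3, 0, 0, 0, 1],
    [0, 0, 0, 0, 0, 0, 1],
  ],
)

```text
clock: 12.75
tool_pos: [0.4116, -0.2445, 0.1894]
eef_rot: [0.217, 0.976, -0.0, 0.001]
contact_force: [0.2, 0.6, -1.8]
opening: 0.132
finger_force: 40.0
```

Run:
```python
from h import *
need([.5444,-.1002,.1895],Rdown)
p,d,K,T=snap("top"); W=cloud(d,K,T); cv2.imwrite("pics/x_top.png",p); p,d,K,T=snap("scene")
cv2.imwrite("pics/x.png",cv2.resize(p[150:290,160:330],None,fx=4,fy=4,interpolation=cv2.INTER_CUBIC))
```

```text
mm [1.328e+02 1.443e+02 1.000e-01] rot [0.001 0.002 0.001] 0.002 t 12.75 tcp [ 0.4116 -0.2445  0.1894] F [ 0.2  0.6 -1.8] q [ 0.52  0.52 -0.13  2.01  0.11  0.61  1.45]
```

View pics/x.png

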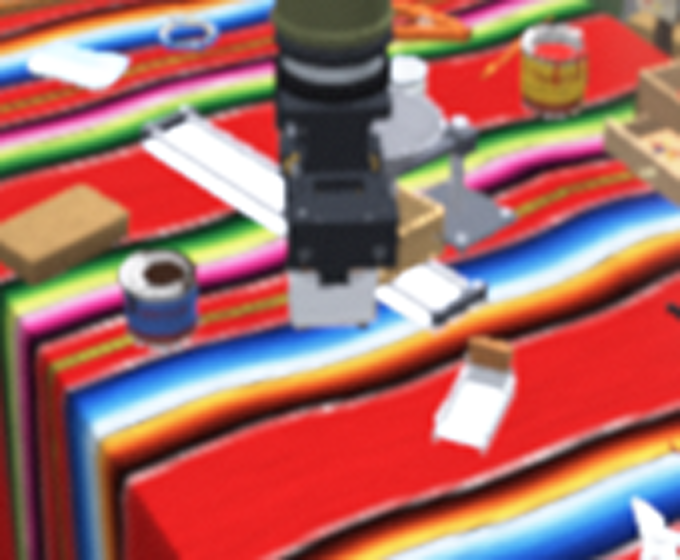

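The scoop hangs level under the gripper at (330,300), and the table where it stood is clear. Moving over to the funnel.

Emit:
step_arm(
  series=[
    [6.75, 7.4, 0, 0, 0, 0, 1],
    [13.5, 14.7, 0, 0, 0, 0, 1],
    [17, 18.4, 0, 0, 0, 0, 1],
    [17, 18.4, 0, 0, 0, 0, 1],
    [17, 18.4, 0, 0, 0, 0, 1],
    [17, 18.4, 0, 0, 0, 0, 1],
    [17, 18.4, 0, 0, 0, 0, 1],
    [13.5, 14.7, 0, 0, 0, 0, 1],
    [8, 8.8, 0, 0, 0, 0, 1],
    [4, 4.4, 0, 0, 0, 0, 1],
    [2, 2.2, 0, 0, 0, 0, 1],
    [0, 0, 0, 0, 0, 0, 1],
    [0, 0, 0, 0, 0, 0, 1],
  ],
)

```text
clock: 14.15
tool_pos: [0.5441, -0.1016, 0.1895]
eef_rot: [0.217, 0.976, -0.001, 0.001]
contact_force: [-0.7, -0.1, -2.3]
opening: 0.133
finger_force: 40.0
```

Run:
```python
from h import *
need([.5444,-.1002,.1895],Rdown)
L=mouth-.025*sy; sx=np.array([sy[1],-sy[0],0])
for n in("top","scene"):
    p,d,K,T=snap(n); W=cloud(d,K,T).reshape(-1,3); Q=W-mouth
    a=Q@sy; b=Q@sx; g=(abs(b)<.02)&(W[:,2]>.165)&(W[:,2]<.215)&(a>-.09)&(a<.04); print(n,"lip reach along sy",np.percentile(a[g],[90,97,100]).round(4) if g.any() else 0, "z",W[g][a[g]>a[g].max()-.006,2].round(3)[:6] if g.any() else 0)
    g2=(abs(b)<.06)&(W[:,2]>.19)&(W[:,2]<.25)&(a>-.09)&(a<-.03); print("sides b",np.percentile(b[g2],[1,99]).round(4) if g2.any() else 0)
    cv2.imwrite(f"pics/y_{n}.png",p)
# pivot plan
y0=None
for i,(th,lz) in enumerate([(0,.2),(10,.195),(20,.185),(26,.178),(32,.172),(38,.170),(44,.170),(50,.170),(56,.17)]):
    c,s=np.cos(np.radians(th)),np.sin(np.radians(th)); P=L+sy*(-.105*c-.0105*s)+[0,0,lz+.105*s-.0105*c]
    print(th,(1e3*(P-y0)).round(1) if y0 is not None else "",P.round(4)); y0=P
```

```text
mm [0.3 1.4 0. ] rot [0.002 0.002 0.002] 0.003 t 14.15 tcp [ 0.5441 -0.1016  0.1895] F [-0.7 -0.1 -2.3] q [ 0.16  0.61 -0.1   1.8   0.08  0.73  1.15]
top lip reach along sy [-0.0372 -0.0286 -0.0257] z [0.2   0.199 0.199 0.198 0.198 0.197]
sides b [-0.0295  0.0288]
scene lip reach along sy [-0.0541 -0.0535 -0.0532] z [0.195 0.188]
sides b [-0.0277 -0.0195]
0  [ 0.5445 -0.1001  0.1895]
10 [-0.1 -0.2 13.4] [ 0.5444 -0.1003  0.2029]
20 [1.3 2.7 8.2] [ 0.5456 -0.0976  0.211 ]
26 [1.4 3.  3.5] [ 0.547  -0.0947  0.2146]
32 [1.8 4.  4.1] [ 0.5489 -0.0907  0.2187]
38 [2.3 4.9 7.6] [ 0.5511 -0.0858  0.2264]
44 [2.7 5.8 9. ] [ 0.5538 -0.08    0.2354]
50 [3.1 6.6 8.3] [ 0.5569 -0.0734  0.2437]
56 [3.4 7.4 7.5] [ 0.5603 -0.0661  0.2512]
```

Lip is where planned (26 mm before the funnel axis, z 0.199, laterally centred). Tilt starts.

Emit:
step_arm(
  series=[
    [0, 0.7, 6.7, -0.0791, 0.0369, 0, 1],
    [0, 0.7, 6.7, -0.0791, 0.0369, 0, 1],
    [0.6, 1.3, 4.1, -0.0791, 0.0369, 0, 1],
    [0.7, 1.4, 4.1, -0.0791, 0.0369, 0, 1],
    [0, 0, 0, 0, 0, 0, 1],
    [0, 0, 0, 0, 0, 0, 1],
  ],
)

```text
clock: 14.85
tool_pos: [0.5458, -0.0965, 0.2109]
eef_rot: [0.213, 0.962, -0.169, -0.036]
contact_force: [-0.2, -0.7, -1.5]
opening: 0.131
finger_force: 40.0
```

Run:
```python
from h import *
sx=np.array([sy[1],-sy[0],0]); need([.5456,-.0976,.2110],R.from_rotvec(-np.radians(20)*sx)*Rdown)
```

```text
mm [-0.2 -1.1  0.1] rot [ 0.     0.003 -0.001] 0.003 t 14.85 tcp [ 0.5458 -0.0965  0.2109] F [-0.2 -0.7 -1.5] q [-0.17  0.67  0.11  1.68  0.28  0.99  0.88]
```

Emit:
step_arm(
  series=[
    [0.7, 1, 1.8, -0.0474, 0.0221, 0, 1],
    [0.7, 1.4, 1.8, -0.0474, 0.0221, 0, 1],
    [0.9, 2, 2, -0.0474, 0.0221, 0, 1],
    [0.9, 2, 2, -0.0474, 0.0221, 0, 1],
    [1.1, 2.4, 3.8, -0.0474, 0.0221, 0, 1],
    [1.1, 2.5, 3.8, -0.0474, 0.0221, 0, 1],
    [1.3, 2.9, 4.5, -0.0474, 0.0221, 0, 1],
    [1.4, 2.9, 4.5, -0.0474, 0.0221, 0, 1],
    [1.5, 3.3, 4.2, -0.0474, 0.0221, 0, 1],
    [1.5, 3.3, 4.1, -0.0474, 0.0221, 0, 1],
    [0, 0, 0, 0, 0, 0, 1],
    [0, 0, 0, 0, 0, 0, 1],
    [0, 0, 0, 0, 0, 0, 1],
    [0, 0, 0, 0, 0, 0, 1],
    [0, 0, 0, 0, 0, 0, 1],
  ],
)

```text
clock: 16.35
tool_pos: [0.557, -0.0734, 0.2441]
eef_rot: [0.196, 0.885, -0.412, -0.09]
contact_force: [0.2, 0.1, -1.1]
opening: 0.13
finger_force: 40.0
```

Run:
```python
from h import *
sx=np.array([sy[1],-sy[0],0]); need([.5569,-.0734,.2437],R.from_rotvec(-np.radians(50)*sx)*Rdown)
ps=[]
for n,(a,b,c,e) in(("scene",(130,240,190,350)),("top",(130,240,160,320))):
    p,*_=snap(n); ps.append(cv2.resize(p[a:b,c:e],None,fx=2.5,fy=2.5,interpolation=cv2.INTER_CUBIC)*1)
cv2.imwrite("pics/pour.png",cv2.resize(np.hstack(ps),(800,275)))
```

```text
mm [-0.1  0.  -0.4] rot [-0.     0.003 -0.001] 0.003 t 16.35 tcp [ 0.557  -0.0734  0.2441] F [ 0.2  0.1 -1.1] q [-0.45  0.9   0.27  1.42  0.45  1.45  0.71]
```

View pics/pour.png

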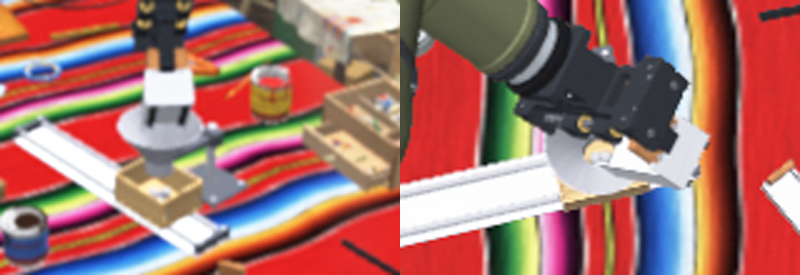

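The scoop is tipped over the mouth, and pale balls show in the box at (155,190). The load dropped by about 0.7 N. I'll tilt a little further to be sure, then come back level.

Emit:
step_arm(
  series=[
    [1.7, 3.7, 3.8, -0.0474, 0.0221, 0, 1],
    [1.7, 3.7, 3.7, -0.0474, 0.0221, 0, 1],
    [0, 0, 0, 0, 0, 0, 1],
    [0, 0, 0, 0, 0, 0, 1],
    [0, 0, 0, 0, 0, 0, 1],
    [0, 0, 0, 0, 0, 0, 1],
    [-1.7, -3.7, 5, 0.0711, -0.0331, 0, 1],
    [-1.7, -3.7, 5, 0.0711, -0.0331, 0, 1],
    [-1.7, -3.7, 5, 0.0711, -0.0331, 0, 1],
    [-1.7, -3.7, 5, 0.0711, -0.0331, 0, 1],
    [-1.7, -3.7, 0, 0.0711, -0.0331, 0, 1],
    [-1.7, -3.7, 0, 0.0711, -0.0331, 0, 1],
    [-1.7, -3.7, 0, 0.0711, -0.0331, 0, 1],
    [-1.7, -3.7, 0, 0.0711, -0.0331, 0, 1],
    [-1, -2, 0, 0.0711, -0.0331, 0, 1],
    [-1, -2, 0, 0.0711, -0.0331, 0, 1],
    [0, 0, 0, 0.0711, -0.0331, 0, 1],
    [0, 0, 0, 0.0711, -0.0331, 0, 1],
    [0, 0, 0, 0.031, -0.0145, 0, 1],
    [0, 0, 0, 0, 0, 0, 1],
  ],
)

```text
clock: 18.45
tool_pos: [0.5434, -0.1022, 0.2718]
eef_rot: [0.219, 0.976, -0.002, 0.001]
contact_force: [0.3, -0.4, -1.3]
opening: 0.131
finger_force: 40.0
```

Run:
```python
from h import *
need([.412,-.2447,.19],Rdown)
```

```text
mm [-131.4 -142.5  -81.8] rot [0.004 0.001 0.006] 0.007 t 18.45 tcp [ 0.5434 -0.1022  0.2718] F [ 0.3 -0.4 -1.3] q [ 0.11  0.51 -0.02  1.7   0.02  0.93  1.21]
```

Load is now 1.3–1.4 N, which is the scoop alone. I'll carry it back and set it down where it stood.

Emit:
step_arm(
  series=[
    [-17, -18.4, 0, 0.004, 0.001, 0.006, 1],
    [-25, -27, 0, 0, 0, 0, 1],
    [-27, -29, 0, 0, 0, 0, 1],
    [-27, -29, -10, 0, 0, 0, 1],
    [-20, -22, -30, 0, 0, 0, 1],
    [-11, -12, -42, 0, 0, 0, 1],
    [-4.4, -5.1, -45, 0, 0, 0, 1],
    [0, 0, -45, 0, 0, 0, 1],
    [0, 0, -40, 0, 0, 0, 1],
    [0, 0, -25, 0, 0, 0, 1],
    [0, 0, -12, 0, 0, 0, 1],
    [0, 0, -6, 0, 0, 0, 1],
    [0, 0, -4, 0, 0, 0, 1],
    [0, 0, 0, 0, 0, 0, 1],
    [0, 0, 0, 0, 0, 0, 1],
  ],
)

```text
clock: 19.95
tool_pos: [0.4143, -0.2417, 0.0131]
eef_rot: [0.214, 0.977, 0.001, 0.001]
contact_force: [0.1, 0.2, -1.3]
opening: 0.129
finger_force: 40.0
```

Run:
```python
from h import *
need([.412,-.2447,.0095],Rdown)
```

```text
mm [-2.3 -3.  -3.6] rot [-0.001  0.002 -0.006] 0.006 t 19.95 tcp [ 0.4143 -0.2417  0.0131] F [ 0.1  0.2 -1.3] q [ 0.44  0.86 -0.01  2.14  0.05  0.15  1.52]
```

Emit:
step_arm(
  series=[
    [0, 0, -2, 0, 0, 0, 1],
    [0, 0, -1.5, 0, 0, 0, 1],
    [0, 0, 0, 0, 0, 0, 1],
    [0, 0, 0, 0, 0, 0, 1],
  ],
)

```text
clock: 20.35
tool_pos: [0.4139, -0.2417, 0.0095]
eef_rot: [0.214, 0.977, 0.001, 0.001]
contact_force: [-0.2, 0.1, 5.2]
opening: 0.134
finger_force: 40.0
```

Touched down (5 N). Releasing and rising, using the same stroke slowly at first.

Emit:
step_arm(
  series=[
    [0, 0, 0, 0, 0, 0, 0.7],
    [0, 0, 0, 0, 0, 0, 0.5],
    [0, 0, 0, 0, 0, 0, 0.3],
    [0, 0, 0, 0, 0, 0, 0],
    [0, 0, 0, 0, 0, 0, 0],
    [0, 0, 0, 0, 0, 0, 0],
    [0, 0, 0, 0, 0, 0, 0],
    [0, 0, 0, 0, 0, 0, 0],
    [0, 0, 15, 0, 0, 0, 0],
    [0, 0, 40, 0, 0, 0, 0],
    [0, 0, 45, 0, 0, 0, 0],
    [0, 0, 45, 0, 0, 0, 0],
    [-15, -40, 45, 0, 0, 0, 0],
    [-15, -45, 30, 0, 0, 0, 0],
    [0, -45, 0, 0, 0, 0, 0],
    [0, -45, 0, 0, 0, 0, 0],
    [0, 0, 0, 0, 0, 0, 0],
    [0, 0, 0, 0, 0, 0, 0],
  ],
)

```text
clock: 22.15
tool_pos: [0.3873, -0.4041, 0.2161]
eef_rot: [0.215, 0.977, 0.001, -0.0]
contact_force: [0.3, 0.4, 0.1]
opening: 1.0
finger_force: 0.0
```

Run:
```python
from h import *
ps=[]
for n,(a,b,c,e) in(("scene",(150,285,190,350)),("top",(150,285,200,360))):
    p,d,K,T=snap(n); ps.append(p[a:b,c:e]); W=cloud(d,K,T);Q=(W-mouth).reshape(-1,3); yy=Q@ry;xx=Q@rx;z=Q[:,2]
    g=(abs(xx)<.045)&(abs(yy)<.07)&(z>.045)&(z<.068); print(n,np.percentile(yy[g],[1,99]).round(4))
    Wf=W.reshape(-1,3); hsv=cv2.cvtColor(p,cv2.COLOR_BGR2HSV).reshape(-1,3)
    g=(Wf[:,2]>.055)&(Wf[:,2]<.1)&(abs(Wf[:,0]-.413)<.05)&(abs(Wf[:,1]+.24)<.05); print("handle",g.sum(),Wf[g].mean(0).round(4),np.percentile(Wf[g][:,2],98))
cv2.imwrite("pics/end.png",cv2.resize(np.hstack(ps),(800,338),interpolation=cv2.INTER_CUBIC))
```

```text
scene [-0.0486  0.0515]
handle 155 [ 0.414  -0.2465  0.0704] 0.08231679212015366
top [-0.047   0.0523]
handle 105 [ 0.4135 -0.2392  0.0749] 0.08147232954795351
```

View pics/end.png

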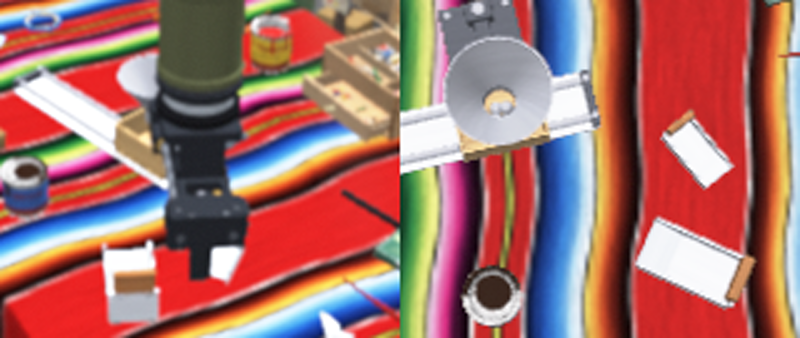

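The scoop stands upright and empty at (695,262), the cone is clear and the box sits under the spout, with a ball glimpsed through it at (500,105). I'll check numerically that nothing is stuck in the spout, after moving the arm out of the view.

Emit:
step_arm(
  series=[
    [-40, 0, 30, 0, 0, 0, 0],
    [-20, -45, 30, 0, 0, 0, 0],
    [0, -45, 20, 0, 0, 0, 0],
    [0, -45, 0, 0, 0, 0, 0],
    [0, -45, 0, 0, 0, 0, 0],
    [0, 0, 0, 0, 0, 0, 0],
    [0, 0, 0, 0, 0, 0, 0],
  ],
)

```text
clock: 22.95
tool_pos: [0.3315, -0.5763, 0.2916]
eef_rot: [0.213, 0.977, 0.002, -0.0]
contact_force: [-0.6, 0.7, -0.2]
opening: 0.997
finger_force: 0.0
```

Run:
```python
from h import *
for n in("top","scene"):
    p,d,K,T=snap(n); W=cloud(d,K,T);Q=(W-mouth); yy=Q@ry;xx=Q@rx;z=Q[...,2]
    S=cv2.cvtColor(p,cv2.COLOR_BGR2HSV)[...,1]
    for nm,g in(("spout 50-140",(np.hypot(xx,yy)<.017)&(z>.05)&(z<.14)),("box inside",(abs(xx)<.034)&(abs(yy)<.044)&(z>.012)&(z<.045))):
        print(n,nm,g.sum(),"grey",(g&(S<50)).sum())
    g=(abs(xx)<.034)&(abs(yy)<.044)&(z>.012)&(z<.045)&(S<50)
    k,lab,st,cc=cv2.connectedComponentsWithStats(g.astype(np.uint8)); print(st[1:,4],[(round(float(xx[lab==i].mean()),3),round(float(yy[lab==i].mean()),3),round(float(z[lab==i].max()),3)) for i in range(1,k)])
```

```text
top spout 50-140 21 grey 19
top box inside 126 grey 49
[49] [(0.005, -0.002, 0.044)]
scene spout 50-140 3 grey 3
scene box inside 53 grey 30
[30] [(0.007, 0.007, 0.045)]
```

Run:
```python
from h import *
for n in("top","scene"):
    p,d,K,T=snap(n); W=cloud(d,K,T);Q=(W-mouth); yy=Q@ry;xx=Q@rx;z=Q[...,2]
    S=cv2.cvtColor(p,cv2.COLOR_BGR2HSV)[...,1]
    g=(abs(xx)<.036)&(abs(yy)<.046)&(z>.01)&(z<.1)&(S<60)
    print(n,sorted([(int(1e3*a),int(1e3*b),int(1e3*c)) for a,b,c in zip(xx[g],yy[g],z[g])],key=lambda q:q[2]))
```

```text
top [(16, -13, 14), (17, -7, 16), (8, -17, 19), (0, -1, 19), (6, 12, 20), (9, 14, 21), (1, -1, 26), (6, 6, 28), (13, -1, 29), (14, 4, 30), (6, 8, 30), (7, 0, 31), (-2, -3, 31), (13, 1, 32), (11, 7, 32), (1, 1, 32), (10, 5, 34), (8, 8, 34), (7, 5, 34), (6, 2, 35), (3, 3, 35), (3, 0, 35), (1, 4, 35), (0, -12, 36), (2, 9, 36), (-1, -3, 37), (-2, -9, 37), (9, 2, 38), (8, 0, 38), (2, -13, 38), (-2, 4, 38), (7, -14, 39), (-2, -6, 39), (-1, 7, 39), (0, -7, 40), (-3, 2, 40), (11, -9, 41), (4, -11, 41), (0, -9, 41), (0, 7, 41), (8, -9, 42), (6, -3, 42), (4, -13, 42), (1, -10, 42), (7, -11, 43), (3, -2, 43), (3, -5, 43), (0, -4, 43), (9, -3, 44), (8, -6, 44), (0, -1, 44), (1, -7, 46), (4, -5, 47), (4, -8, 47), (-27, -43, 63), (-25, -44, 64), (17, 2, 77), (5, 15, 78), (2, 16, 79), (14, 8, 81), (12, -10, 83), (16, -3, 84), (11, 11, 84), (14, -8, 87), (6, 15, 87), (17, 1, 88), (16, 0, 89), (14, 5, 89), (14, -6, 90), (6, -15, 90), (10, -13, 91), (13, -11, 92), (18, 1, 95), (16, -3, 95), (16, -6, 95), (13, 7, 95), (11, 11, 95), (-17, 6, 95), (2, -17, 96), (6, 14, 96), (16, 7, 97), (15, 4, 97), (0, 
[... 1145 characters left out ...]
-10, 83), (-2, -19, 84), (-11, -18, 84), (-7, -24, 84), (-20, 2, 85), (-16, -3, 86), (-20, -7, 86), (-12, -14, 86), (-18, 4, 87), (1, -19, 87), (-3, -24, 87), (-21, -3, 88), (-2, -19, 88), (-9, -20, 88), (-20, -12, 89), (-18, -15, 89), (-13, -19, 89), (27, -8, 90), (4, -21, 90), (-17, -9, 90), (-10, -16, 90), (-9, -11, 91), (0, -20, 91), (-21, -3, 92), (-17, -4, 92), (-2, -19, 92), (-17, -14, 92), (-9, -20, 92), (34, -11, 93), (-19, 3, 93), (-14, -1, 93), (5, -20, 93), (-16, -8, 93), (-6, -17, 93), (-15, -17, 93), (-18, 0, 94), (-14, -11, 94), (0, -20, 95), (27, -12, 96), (-10, -12, 96), (-11, -18, 96), (-18, 0, 98), (-7, -18, 98), (-5, -21, 98), (-22, 0, 99), (-16, -13, 99), (-11, -17, 99)]
```

```bash
python3 -c "
from plant import r
print(r.get_state()['clock'],r.finish_job())"
```

```text
the job is handed in; nothing more can be done
23.15 None
```

I handed the job in at 23 s: the box is about 2 mm off the spout's axis, the balls are piled in it (I read the pile as all four), the empty scoop is back upright where it stood, and the can, sanding block and jar were not touched; no verdict was returned.

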